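Hang the multimeter on the sprung hanger and tug-test it

TASK

Swing the parked two-prong hanger round to its stop, so that its prongs point out to the front, then pick up the orange multimeter by its bail and hang the bail over both prongs. Before letting go, tug the meter gently downwards until the sprung prongs dip about 2 cm below their empty height, without pulling them to their bottom stop, then let go and leave the meter hanging still on both prongs. Leave the jar, the reel and the tray as they are.

Things in the scene. Friction and masses are not known exactly. Their poses are not given: they have to be found in the camera images.
- stand: Fixed hanger stand: black round foot of diameter 110 mm, 16 mm thick, with an upright steel post of diameter 20 mm to a cap at 296 mm height. Origin on the post's axis at the bench surface. Its own -x axis is the direction in which the prongs point when swung to the stop (roughly towards the robot; the yaw of the stand varies).
- swing (a joint): Angle (rad) of the blue hanger about the vertical post. 0 = at its stop, prongs pointing along the stand's -x; it starts parked at 0.5 to 0.95, which is counter-clockwise seen from above (prongs turned towards the stand's -y). Stays where it is left; needs about 2 to 3 N at the prongs to move.
- hanger (a joint): How far (m) the sprung prongs are pulled down along the post: 0 empty, 0.036 at the bottom stop. Spring about 400 N/m, next to no preload (about 0.3 N); the meter's weight alone pulls it down 5 to 9 mm, 0.020 in all takes about 8 N.
- saddle (a point): Point half-way between the two prongs, on their axis height at their low point, where the bail rests; 250 mm above the bench when empty, 99.5 mm from the post's axis; moves with swing and dip. -x points along the prongs to their tips, y from prong to prong, z up. Prongs: parallel steel rods 8 mm thick, 64 mm apart between centre lines, rising gently 12 mm from here towards the post.
- tips (a point): Point half-way between the two upturned prong tips: 22.5 mm farther out and 18 mm higher than saddle, same axes. Each tip is a red ball of diameter 12 mm. A blue cross bar joins the prongs near the post (its outer face 27 mm from the post's axis); between the prongs is 56 mm of free space.
- meter_bar (a point): Middle of the top bar of the meter's bail, 185 mm above the meter's underside. Bail: upside-down steel U; bar along y, 10 mm thick, with a black grip sleeve 13 (x) x 44 (y) x 10 (z) mm at its middle; legs 8 mm thick, 94 mm free between them; 50 mm free between bar and box. Axes: y along the bar, z up. When hung, this point lies 9 mm above saddle (up to 7 mm more if it rests nearer the post).
- meter: Orange multimeter, a box 46 (x) x 96 (y) x 130 (z) mm with a dark face, screen and dial on its -x side, standing upright on the bench; 0.24 to 0.36 kg. Origin at the centre of its underside, z up.
- jar_mid (a point): Bystander: amber jar with white cap, diameter 48 mm, 65 mm tall; point at its centre.
- reel_mid (a point): Bystander: metal reel standing on its flange, diameter 56 mm, 42 mm tall; point at its centre.
- tray_mid (a point): Bystander: empty blue parts tray 100 x 140 x 28 mm; point at its centre.
There are look-alikes about, which are no part of the job. What is meant by the meter is not blue, green or purple, and is the smaller of those in its own colour.

How it is judged:
By the outcome, as a careful person would: the job done as asked, in the order asked, and still so for the second after the job is handed in, with the robot touching nothing.
It also fails if it takes over 62 s, if anything falls off the work surface, if the arm or the gripper's body presses on something with over 40 N, if the wrist force passes 120 N, or if a joint passes its speed limit or range.

ROBOT

A 6-joint arm with a two-finger parallel gripper is mounted at the origin on the work surface. World frame = base frame: x ahead of the robot, y to its left, z up, the work surface at z = 0. Lengths are in m, angles in rad, forces in N, time in s.
With the tool pointing down it reaches from about 0.25 to 0.775 m from the base axis. Payload 4 kg.
Tool frame: the origin (TCP) lies at the centre of the arm's flange, where the gripper is bolted on; the fingertips stand 173 mm ahead of it and the grasp point (between the pads) lies 155 mm ahead of it; z points along the fingers, y is the direction in which the jaws open and shut (so a half turn about z gives the same grasp; the last joint's range is limited). The gripper opens to 85 mm and grips with 20 to 120 N. Pads are 22 mm wide; open, the fingers measure 114 mm over their backs; the gripper's body (76 mm by 85 mm) begins 54 mm behind the grasp point. The pads swing forward as they close: fully open they stand 13 mm farther back than shut.
Start: joints at [-1.325, 0.087, 1.371, -0, 1.684, -0.103], TCP at [0.188, -0.517, 0.405] pointing down, gripper open.
Joint ranges: [-3.1, 3.1], [-0.76, 2.03], [0.27, 2.55], [-1.08, 4.22], [0.17, 2.65], [-2.57, 2.57]. Speed limits (rad/s): [2.79, 2.79, 3.14, 3.14, 3.14, 3.14].

INTERFACE

Orientations are given as a unit quaternion [x, y, z, w].
In Python, from cell import readout, viewer, close_job, nets gives the robot as it stands.
- The arm moves only by the shell command python3 -m jog 'ROWS' [FORCE]. ROWS is JSON, a list of rows, each a list of 3 entries, a list of its own where there are three numbers: the finger opening in mm, from 0 to 85.4, then the shift along the tool's x, y, z in mm, then the turn, a rotation vector about the tool's x, y, z in degrees. A call has 1 to 5 rows; each row is the pose to reach, as a shift and turn from the pose commanded when the call began, along the tool's axes at that moment; what a row does not reach only later rows make up. A row lasts 1/12 s, in which the tool goes at most 41.7 mm and 7.16 degrees, less where a joint would pass 70% of its speed; a pose out of reach is approached as far as the arm can. A call with a gripper value outside its range is refused whole. The fingers move at their own pace and stop on an object; FORCE is the grip in N (left out, the last holds). Time passes only in rows, so rows that repeat a pose let the fingers close. It gives the time, the measured TCP pose, the force and the opening at its end, in the units of the state.
- readout.sense(): the state, without advancing time (a new reading comes with each control period).
- viewer.camera(name): name is "scene" or "top" or "wrist"; returns a dict with "frame" (384x512x3 uint8, red, green, blue), "z_map" (384x512 float32, m along the optical axis (not along the pixel's ray), 0 where there is no reading), "fovy" (degrees; the focal length in pixels is half the picture's height over the tangent of half this angle, whatever the lens; pixels are square), "cx", "cy" (the principal point, pixels), "eye" and "rotation" of the camera in the world; the wrist camera has in their place "tool_from_camera" (4x4, takes a point from camera to tool coordinates, whose origin is the TCP and whose axes are the flange's). Camera axes: x right, y up, looking along -z (the intrinsics and any distortion apply to the point x, -y, -z); pixel columns grow to the right and rows downward; lengths in m; the calibration is good to about 2 mm. A picture is of the moment at which its call begins: read the wrist's pose just before it.
- close_job(): hands the job in, once; it reports no verdict.
Trained networks look in a picture, given as the dict that the camera call returned (one of the last four; its "shot" number tells which), for a name from the list of things; names that differ only in an ending like _2 or _b are one class to them, and where a whole thing is asked for, a point or a joint stands for the part that bears it (a point fixed in the world has none). Each returns a list of dicts, best first, with "confidence" (0 to 1); they miss things now and then, are a little off and sometimes report something else, mostly with a low value. They report only what shows in the picture. A call takes as long as a camera call. They do not tell look-alikes from the thing itself.
- nets.masks_of(picture, target): "pixels" (384x512 bool, what is visible of it) and "bbox" ([left, top, right, bottom] in pixels, round what is visible of it).
The state is a dict: "time_s": time; "joint_positions": joint angles; "qd": joint speeds; "joint_efforts": joint torques, N m; "ee_pos": TCP position; "orientation": TCP orientation; "ft_force": force on the tool from outside, world axes, zero at the start; "torque": the same for the moment, N m; "finger_gap": finger opening in m.
Only numpy, scipy, OpenCV 4.12 (cv2) and the standard library are available. Lean on these libraries where they do the work, as an engineer would, in place of code of your own. Each camera call takes 0.05 s, during which the arm holds its last target.

## Working session

There is one attempt and no reset: what is moved stays moved. The work goes in short steps, Python scripts to look and compute and a shell command to move; the robot and the scene stay as the last step left them, time stands still between calls to the robot, and variables do not carry over. Pictures are saved under pics/ and viewed, and the job is handed in when it is done.

```bash
ls -la; mkdir -p pics; python3 - <<'E'
from cell import readout, viewer
import cv2
s=readout.sense(); print(s)
for n in ["scene","top","wrist"]:
    c=viewer.camera(n)
    print(n,{k:v for k,v in c.items() if k not in("frame","z_map")})
    cv2.imwrite(f"pics/{n}0.png",cv2.cvtColor(c["frame"],cv2.COLOR_RGB2BGR))
E
```

```text
total 12
drwxr-xr-x  3 agent agent 4096 Dec  6 19:58 .
drwxr-xr-x 23 root  root  4096 Dec  6 19:57 ..
drwxr-xr-x  2 agent agent 4096 Dec  6 19:58 pics
{'time_s': 0.0, 'joint_positions': array([-1.32512247e+00,  8.79808681e-02,  1.37229884e+00, -8.73755478e-06,
        1.68358071e+00, -1.03094044e-01]), 'qd': array([-4.09786818e-04, -5.94981148e-04,  1.77416682e-03, -9.39573804e-05,
       -1.14788917e-03,  1.73423475e-03]), 'joint_efforts': array([-2.41705247e-04, -3.51867557e+01, -3.13275862e+01, -1.47941437e-04,
        1.07910062e-02, -1.63083337e-05]), 'ee_pos': array([ 0.18792692, -0.51677759,  0.40350192]), 'orientation': array([ 9.84833063e-01,  1.73500873e-01, -8.50964433e-05, -1.13069275e-03]), 'ft_force': array([ 0.47691801, -0.65236014,  0.38506956]), 'torque': array([-0.01740591,  0.06340998, -0.0123973 ]), 'finger_gap': 0.08530193150723268}
scene {'fovy': 50.24983667751772, 'cx': 252.41182073031334, 'cy': 194.5423505143865, 'eye': array([1.21960689, 0.59969483, 0.869299  ]), 'rotation': array([0.21315961, 0.40177196, 0.79386652, 0.40363128]), 'shot': 1}
top {'fovy': 43.33273001978029, 'cx': 247.94668039957583, 'cy': 186.198990889254, 'eye': array([0.25177006, 0.01904759, 1.6354719 ]), 'rotation': array([-0.03659934,  0.04023434,  0.71492824, -0.69707912]), 'shot': 2}
wrist {'fovy': 64.5088732992221, 'cx': 251.7436200947329, 'cy': 182.7815696425996, 'tool_from_camera': array([[-9.44565081e-04,  9.46581819e-01,  3.22462350e-01,
         8.34984690e-02],
       [ 9.99999553e-01,  8.83359166e-04,  3.36141358e-04,
        -1.48144335e-04],
       [ 3.33352255e-05,  3.22462523e-01, -9.46582231e-01,
         3.14689021e-02],
       [ 0.00000000e+00,  0.00000000e+00,  0.00000000e+00,
         1.00000000e+00]]), 'shot': 3}
```

View pics/scene0.png

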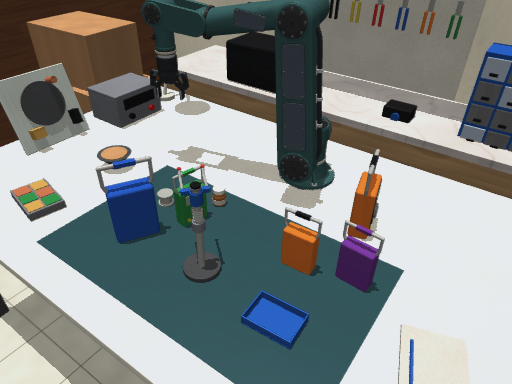

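View pics/top0.png

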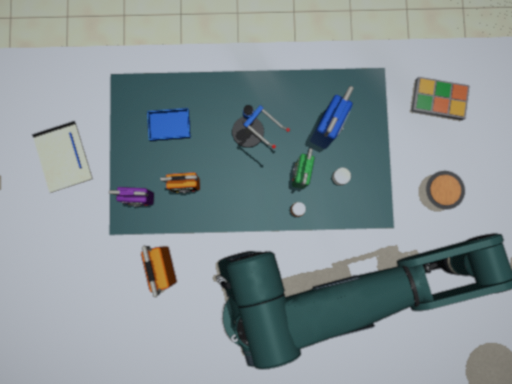

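View pics/wrist0.png

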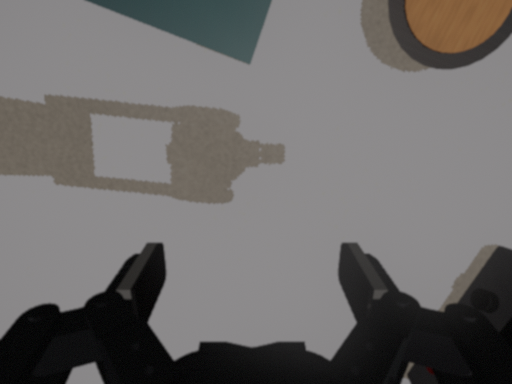

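```bash
cat > h.py <<'E'
import numpy as np, cv2
from cell import readout, viewer, nets
from scipy.spatial.transform import Rotation as R
def pose():
    s=readout.sense(); T=np.eye(4); T[:3,:3]=R.from_quat(s["orientation"]).as_matrix(); T[:3,3]=s["ee_pos"]; return T
def shot(n):
    T=pose(); c=viewer.camera(n)
    if n=="wrist": c["T"]=T@c["tool_from_camera"]
    else:
        M=np.eye(4); M[:3,:3]=R.from_quat(c["rotation"]).as_matrix(); M[:3,3]=c["eye"]; c["T"]=M
    c["f"]=192/np.tan(np.radians(c["fovy"]/2))
    return c
def cloud(c):
    v,u=np.mgrid[0:384,0:512]; z=c["z_map"]
    P=np.stack([(u-c["cx"])/c["f"]*z,-(v-c["cy"])/c["f"]*z,-z],-1)
    return P@c["T"][:3,:3].T+c["T"][:3,3]
def proj(c,p):
    q=(np.asarray(p)-c["T"][:3,3])@c["T"][:3,:3]
    return np.stack([c["cx"]+c["f"]*q[...,0]/-q[...,2], c["cy"]-c["f"]*q[...,1]/-q[...,2]],-1)
def save(c,n,crop=None,k=1):
    im=cv2.cvtColor(c["frame"],cv2.COLOR_RGB2BGR)
    if crop: l,t,r,b=crop; im=im[t:b,l:r]
    if k!=1: im=cv2.resize(im,None,fx=k,fy=k,interpolation=cv2.INTER_CUBIC)
    cv2.imwrite(f"pics/{n}.png",im)
E
python3 - <<'E'
from h import *
for n in ["scene","top"]:
    c=shot(n); P=cloud(c)
    np.savez(f"{n}.npz",P=P,frame=c["frame"],T=c["T"],f=c["f"],cx=c["cx"],cy=c["cy"])
    print(n, "z==0:",(c["z_map"]==0).mean())
    for t in ["meter","stand","swing","jar_mid","reel_mid","tray_mid"]:
        for m in nets.masks_of(c,t):
            k=m["pixels"]&(c["z_map"]>0); q=P[k]
            print(t,round(m["confidence"],2),np.round(m["bbox"]),k.sum(),"min",np.percentile(q,3,axis=0).round(3),"max",np.percentile(q,97,axis=0).round(3),"col",np.median(c["frame"][k],axis=0))
E
```

```text
scene z==0: 0.003916422526041667
meter 0.87 [175. 167. 205. 227.] 754 min [ 0.431 -0.196  0.011] max [ 0.522 -0.139  0.192] col [24. 70. 34.]
meter 0.7 [343. 149. 382. 240.] 1578 min [0.105 0.262 0.005] max [0.242 0.337 0.256] col [122.  62.  29.]
meter 0.67 [333. 220. 383. 294.] 2037 min [0.26  0.325 0.004] max [0.429 0.424 0.191] col [57. 27. 74.]
meter 0.65 [280. 209. 321. 276.] 1645 min [0.429 0.176 0.014] max [0.469 0.269 0.191] col [121.  61.  22.]
meter 0.55 [ 92. 155. 161. 242.] 3093 min [ 0.568 -0.294  0.014] max [ 0.693 -0.208  0.265] col [18. 41. 89.]
stand 0.83 [180. 174. 217. 281.] 1766 min [ 0.572 -0.042  0.011] max [0.67  0.054 0.295] col [78. 80. 82.]
swing 0.63 [178. 170. 208. 233.] 762 min [ 0.52  -0.107  0.154] max [0.639 0.022 0.287] col [62. 68. 90.]
swing 0.46 [211. 183. 228. 205.] 257 min [ 0.335 -0.17   0.009] max [ 0.373 -0.131  0.069] col [113. 105.  97.]
swing 0.31 [152. 189. 173. 208.] 269 min [ 0.434 -0.327  0.003] max [ 0.485 -0.278  0.046] col [115. 115. 111.]
jar_mid 0.48 [210. 186. 226. 209.] 242 min [ 0.338 -0.169  0.01 ] max [ 0.373 -0.131  0.069] c
[... 798 characters left out ...]
7] col [142. 100.  46.]
stand 0.9 [236. 102. 291. 150.] 1093 min [ 0.536 -0.082  0.009] max [0.653 0.052 0.296] col [65. 75. 78.]
swing 0.88 [241. 106. 287. 148.] 244 min [ 0.544 -0.037  0.178] max [0.628 0.022 0.284] col [ 55.  95. 136.]
jar_mid 0.46 [291. 202. 308. 216.] 168 min [ 0.324 -0.168  0.018] max [ 0.364 -0.131  0.072] col [177.5 183.  189.5]
jar_mid 0.39 [245. 106. 289. 149.] 420 min [ 0.518 -0.097 -0.001] max [0.669 0.018 0.275] col [ 73.5 101.5 124. ]
reel_mid 0.66 [331. 167. 350. 187.] 242 min [ 0.428 -0.325  0.003] max [ 0.475 -0.279  0.048] col [178.  185.  183.5]
tray_mid 0.91 [150. 108. 189. 140.] 1217 min [ 0.597  0.208 -0.003] max [0.695 0.341 0.029] col [ 49. 100. 185.]
```

```bash
python3 - <<'E'
import numpy as np, cv2
for n,cr in [("scene",(160,140,400,300)),("top",(100,80,360,220))]:
    d=np.load(n+".npz"); l,t,r,b=cr
    cv2.imwrite(f"pics/{n}_crop.png",cv2.resize(cv2.cvtColor(d["frame"][t:b,l:r],cv2.COLOR_RGB2BGR),None,fx=3,fy=3,interpolation=cv2.INTER_CUBIC))
    P=d["P"]; F=d["frame"].astype(int)
    # red tips
    m=(F[...,0]>110)&(F[...,1]<70)&(F[...,2]<80)&(P[...,2]>0.2)&(P[...,2]<.3)
    k,lab,st,ce=cv2.connectedComponentsWithStats(m.astype(np.uint8))
    for i in range(1,k):
        if st[i,4]>1: print(n,ce[i].round(1),st[i,4],np.median(P[lab==i],axis=0).round(4))
    # post: near stand
    q=P[(abs(P[...,0]-.62)<.08)&(abs(P[...,1])<.08)]
    for a,bb in [(0.02,.08),(.08,.14),(.14,.2),(.2,.24),(.24,.28),(.28,.31)]:
        s=q[(q[:,2]>a)&(q[:,2]<bb)]
        if len(s): print(a,len(s),np.median(s,axis=0).round(4),s.min(0).round(3),s.max(0).round(3))
    # foot
    f=q[(q[:,2]>.010)&(q[:,2]<.022)]
    print("foot",len(f),f.min(0).round(3),f.max(0).round(3))
    # meter
    q=P[(P[...,0]>.38)&(P[...,0]<.5)&(P[...,1]>.15)&(P[...,1]<.29)&(P[...,2]>.02)]
    for a,bb in [(.02,.06),(.06,.12),(.12,.135),(.135,.17),(.17,.2)]:
        s=q[(q[:,2]>a)&(q[:,2]<bb)]
        if len(s)>2:
            u=s[:,:2]; e=cv2.minAreaRect(u.astype(np.float32)); print("meter",a,len(s),np.median(s,axis=0).round(3),e)
E
```

```text
scene [53.2 79.5] 18 [ 0.3611 -1.0111  0.2571]
scene [45.5 80. ] 2 [ 0.3745 -1.0497  0.2485]
scene [201.9 165.9] 8 [ 0.5195 -0.0638  0.2738]
scene [178.3 168.6] 7 [ 0.5689 -0.1039  0.2731]
0.02 183 [0.6282 0.0117 0.0298] [ 0.572 -0.042  0.02 ] [0.676 0.057 0.079]
0.08 118 [0.6282 0.0122 0.1108] [0.616 0.    0.08 ] [0.632 0.017 0.139]
0.14 203 [0.6312 0.0144 0.1763] [ 0.607 -0.009  0.14 ] [0.641 0.024 0.199]
0.2 114 [0.6288 0.0123 0.2162] [ 0.61  -0.006  0.2  ] [0.638 0.02  0.24 ]
0.24 362 [0.6266 0.0091 0.2648] [ 0.54  -0.079  0.24 ] [0.641 0.024 0.279]
0.28 113 [0.627  0.0111 0.2959] [ 0.61  -0.008  0.282] [0.638 0.022 0.3  ]
foot 783 [ 0.565 -0.05   0.01 ] [0.676 0.062 0.022]
meter 0.02 354 [0.466 0.23  0.041] ((0.46237650513648987, 0.2280530035495758), (0.037770889699459076, 0.10119917243719101), 23.1297550201416)
meter 0.06 575 [0.466 0.232 0.091] ((0.46187320351600647, 0.22762024402618408), (0.04030626267194748, 0.10192691534757614), 22.853681564331055)
meter 0.12 450 [0.452 0.222 0.131] ((0.44630196690559387, 0.2217734456062317), (0.047830164432525635, 0.09668071568012238), 0.5
[... 898 characters left out ...]
41 [0.417 0.192 0.044] ((0.4214392602443695, 0.21164077520370483), (0.034801457077264786, 0.09848827868700027), 25.58718490600586)
meter 0.06 107 [0.416 0.213 0.089] ((0.4364393651485443, 0.21893402934074402), (0.05547643080353737, 0.09186402708292007), 1.4932613372802734)
meter 0.12 300 [0.433 0.218 0.129] ((0.4396824538707733, 0.220187246799469), (0.047979310154914856, 0.09781770408153534), 0.35724014043807983)
meter 0.135 32 [0.435 0.208 0.138] ((0.4384208023548126, 0.21943894028663635), (0.03679000958800316, 0.1055862158536911), 3.8613858222961426)
meter 0.17 137 [0.44  0.223 0.189] ((0.4398823082447052, 0.2199375182390213), (0.10873337090015411, 0.012973847799003124), 88.64643096923828)
```

```bash
python3 - <<'E'
from h import *
s=readout.sense(); print(s["time_s"])
E
```

```text
0.85
```

View pics/scene_crop.png

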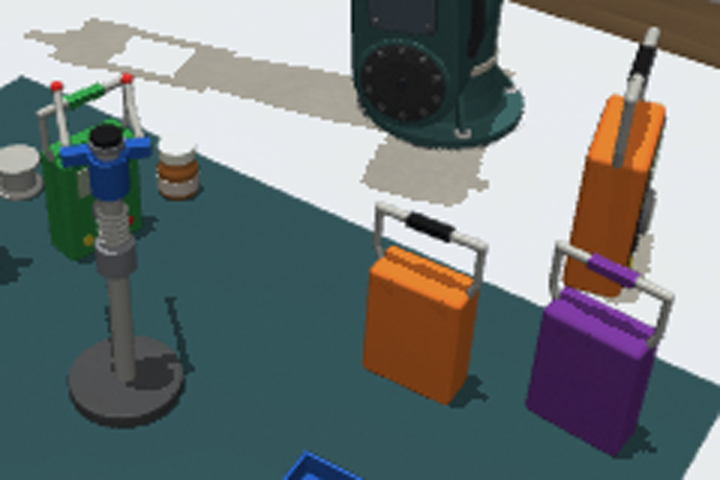

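View pics/top_crop.png

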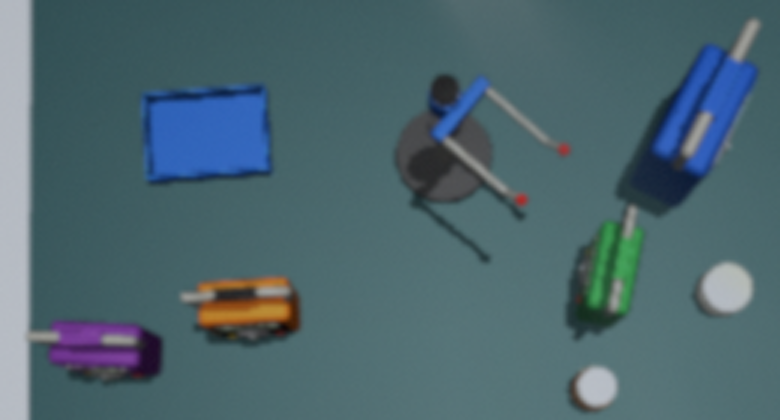

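```bash
cat >> h.py <<'E'
def plan(p,yaw,tilt=None):
    "p: TCP target; yaw deg of tool x in world, tool down"
    s=readout.sense(); T=pose(); a=np.radians(yaw)
    G=np.array([[np.cos(a),np.sin(a),0],[np.sin(a),-np.cos(a),0],[0,0,-1.]])
    G=np.stack([[np.cos(a),np.sin(a),0],[np.sin(a),-np.cos(a),0],[0,0,-1.]],1)
    d=T[:3,:3].T@(np.asarray(p)-T[:3,3])*1000
    w=R.from_matrix(T[:3,:3].T@G).as_rotvec(degrees=True)
    n=max(np.linalg.norm(d)/41.7,np.linalg.norm(w)/7.16)
    print("t",s["time_s"],"at",T[:3,3].round(4),"yaw",round(np.degrees(np.arctan2(T[1,0],T[0,0])),2),"F",s["ft_force"].round(2),"gap",round(s["finger_gap"],4))
    print("shift",d.round(1),"turn",w.round(2),"rows",round(n,1),"q",s["joint_positions"].round(2))
E
python3 -c "
from h import *
plan([.52,-.02,.52],90)"
```

```text
t 0.85 at [ 0.188  -0.5169  0.4048] yaw 19.99 F [-0.33 -0.3   0.4 ] gap 0.0853
shift [ 481.9 -353.5 -115.3] turn [ 1.000e-02  1.000e-02 -7.001e+01] rows 14.6 q [-1.33  0.09  1.37  0.    1.68 -0.1 ]
```

```bash
python3 -m jog '[[85,[10,-8,-40],[0,0,-5]],[85,[30,-22,-75],[0,0,-10]],[85,[60,-44,-105],[0,0,-16]],[85,[93,-68,-115],[0,0,-22]],[85,[126,-92,-115],[0,0,-28]]]'; python3 -c "
from h import *
plan([.52,-.02,.52],90)"
```

```text
time_s: 1.27
ee_pos: [0.2717, -0.3912, 0.5237]
orientation: [0.913, 0.408, 0.0, 0.004]
ft_force: [1.2, -0.7, -0.5]
finger_gap: 0.0854
t 1.2667 at [ 0.2717 -0.3912  0.5237] yaw 48.16 F [ 1.24 -0.72 -0.53] gap 0.0854
shift [442.2 -62.6   2.1] turn [  0.35   0.3  -41.84] rows 10.7 q [-1.08 -0.07  1.3   0.    1.91 -0.35]
```

```bash
python3 -m jog '[[20,[40,-6,0],[0,0,-5]],[10,[80,-11,0],[0,0,-10]],[0,[120,-17,0],[0,0,-14]],[0,[160,-23,0],[0,0,-18]],[0,[200,-28,0],[0,0,-22]]]'; python3 -c "
from h import *
plan([.52,-.02,.52],90)"
```

```text
time_s: 1.68
ee_pos: [0.385, -0.223, 0.5199]
orientation: [0.818, 0.575, 0.0, 0.001]
ft_force: [1.6, -0.2, -0.2]
finger_gap: 0.0249
t 1.6833 at [ 0.385  -0.223   0.5199] yaw 70.16 F [ 1.6  -0.19 -0.21] gap 0.0249
shift [ 2.367e+02  5.810e+01 -2.000e-01] turn [  0.06   0.03 -19.84] rows 5.8 q [-0.65 -0.14  1.37 -0.    1.91 -0.31]
```

```bash
python3 -m jog '[[0,[40,10,0],[0,0,-4]],[0,[80,20,0],[0,0,-8]],[0,[120,30,0],[0,0,-12]],[0,[160,39,0],[0,0,-16]],[0,[198,48,0],[0,0,-20]]]'; python3 - <<'E'
from h import *
plan([.52,-.02,.52],90)
c=shot("wrist"); save(c,"w1"); P=cloud(c)
np.savez("w1.npz",P=P,frame=c["frame"],T=c["T"],f=c["f"],cx=c["cx"],cy=c["cy"])
print(c["T"].round(3))
E
```

```text
time_s: 2.1
ee_pos: [0.4981, -0.0531, 0.5197]
orientation: [0.706, 0.708, 0.0, 0.0]
ft_force: [0.8, -1.2, 1.0]
finger_gap: 0.0002
t 2.1 at [ 0.4981 -0.0531  0.5197] yaw 90.22 F [ 0.77 -1.24  1.02] gap 0.0002
shift [33.  22.  -0.3] turn [0.05 0.01 0.22] rows 1.0 q [-0.22 -0.02  1.25 -0.    1.91 -0.22]
[[ 1.    -0.002 -0.002  0.498]
 [ 0.003  0.946  0.323  0.03 ]
 [ 0.002 -0.323  0.946  0.488]
 [ 0.     0.     0.     1.   ]]
```

View pics/w1.png

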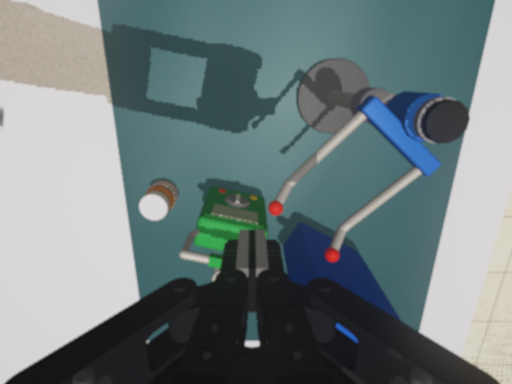

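```bash
python3 - <<'E'
import numpy as np, cv2
d=np.load("w1.npz"); P=d["P"]; F=d["frame"].astype(int); T=d["T"]
m=(F[...,0]>110)&(F[...,1]<70)&(F[...,2]<80)&(P[...,2]>0.2)&(P[...,2]<.3)
k,lab,st,ce=cv2.connectedComponentsWithStats(m.astype(np.uint8))
for i in range(1,k):
    if st[i,4]>20:
        s=P[lab==i]; r=s.mean(0)-T[:3,3]; r/=np.linalg.norm(r); print(ce[i].round(1),st[i,4],(np.median(s,axis=0)+r*.004).round(4))
q=P[(abs(P[...,0]-.62)<.05)&(abs(P[...,1])<.05)&(P[...,2]>.285)]
print("cap",len(q),q.min(0).round(4),q.max(0).round(4),np.percentile(q,[2,50,98],axis=0).round(4))
q=P[(abs(P[...,0]-.62)<.09)&(abs(P[...,1])<.09)&(P[...,2]>.012)&(P[...,2]<.02)]
print("foot",len(q),np.percentile(q,[0,2,50,98,100],axis=0).round(4))
# jar
q=P[(abs(P[...,0]-.35)<.05)&(abs(P[...,1]+.15)<.05)&(P[...,2]>.055)]
print("jar",len(q),np.percentile(q,[0,2,50,98,100],axis=0).round(4))
E
```

```text
[275.  207.6] 143 [ 0.5168 -0.0652  0.268 ]
[331.7 254.8] 141 [ 0.5652 -0.1077  0.2682]
cap 1964 [ 0.6059 -0.0092  0.285 ] [0.6353 0.0199 0.2974] [[ 0.6071 -0.0071  0.286 ]
 [ 0.6178  0.0063  0.295 ]
 [ 0.6324  0.0189  0.2965]]
foot 3369 [[ 0.5668 -0.0478  0.012 ]
 [ 0.5708 -0.0427  0.0132]
 [ 0.6113  0.0165  0.0152]
 [ 0.6619  0.0553  0.017 ]
 [ 0.6726  0.0594  0.0189]]
jar 644 [[ 0.3283 -0.1741  0.0551]
 [ 0.3306 -0.1723  0.0557]
 [ 0.3505 -0.1517  0.0638]
 [ 0.3698 -0.1326  0.0657]
 [ 0.3706 -0.1318  0.066 ]]
```

```bash
python3 -c "
from h import *
plan([.5643,-.0592,.40],90)"
```

```text
t 2.15 at [ 0.5008 -0.0484  0.5186] yaw 90.84 F [1.52 2.36 0.43] gap 0.0002
shift [-12.5  63.1 118.7] turn [ 0.13 -0.34  0.84] rows 3.2 q [-0.21 -0.01  1.25  0.01  1.9  -0.22]
```

```bash
python3 -m jog '[[0,[-6,32,0],[0,0,0]],[0,[-12,63,20],[0,0,0]],[0,[-12,63,40],[0,0,0]],[0,[-12,63,40],[0,0,0]]]'; python3 -c "
from h import *
plan([.5643,-.0592,.40],90)
c=shot('wrist'); save(c,'w2')"
```

```text
time_s: 2.48
ee_pos: [0.5619, -0.0676, 0.4725]
orientation: [0.707, 0.707, -0.003, -0.005]
ft_force: [-0.9, 0.5, -1.2]
finger_gap: 0.0002
t 2.4833 at [ 0.5619 -0.0676  0.4725] yaw 89.99 F [-0.92  0.5  -1.2 ] gap 0.0002
shift [ 8.3  3.3 72.5] turn [-0.68 -0.14 -0.01] rows 1.8 q [-0.22  0.12  1.2  -0.    1.83 -0.22]
```

View pics/w2.png

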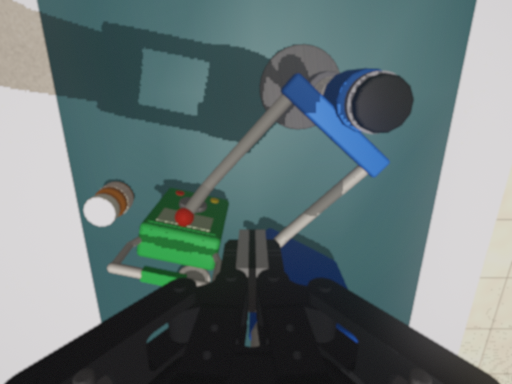

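```bash
python3 -m jog '[[0,[8,3,0],[0,0,0]],[0,[8,3,25],[0,0,0]],[0,[8,3,50],[0,0,0]],[0,[8,3,72],[0,0,0]],[0,[8,3,72],[0,0,0]]]'; python3 -c "
from h import *
plan([.5643,-.0592,.40],90)
c=shot('wrist'); save(c,'w3')"
```

```text
time_s: 2.95
ee_pos: [0.5624, -0.0588, 0.405]
orientation: [0.707, 0.707, -0.001, -0.002]
ft_force: [-0.1, 0.2, -1.2]
finger_gap: 0.0002
t 2.95 at [ 0.5624 -0.0588  0.405 ] yaw 89.98 F [-0.11  0.22 -1.16] gap 0.0002
shift [-0.4  1.9  5. ] turn [-0.27 -0.07 -0.02] rows 0.1 q [-0.2   0.12  1.33  0.    1.69 -0.2 ]
```

View pics/w3.png

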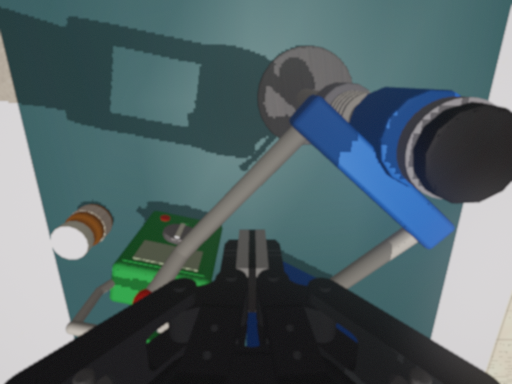

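```bash
python3 - <<'E'
import numpy as np
a=np.array([.6195,.0055]); c0=np.array([.5643,-.0592])
for th,o in [(.864,.01),(.75,.011),(.65,.012),(.55,.013),(.45,.014),(.364,.015),(.28,.016),(.2,.017),(.1,.017),(0,.017),(-.09,.017)]:
    u=np.array([-np.cos(th),-np.sin(th)]); n=np.array([-np.sin(th),np.cos(th)])
    p=a+.085*u+o*n; d=(p-c0)*1000; print(th,p.round(4),"shift x(toolx)=%.0f tooly=%.0f"%(d[1],d[0]))
E
```

```text
0.864 [ 0.5567 -0.0526] shift x(toolx)=7 tooly=-8
0.75 [ 0.5498 -0.0444] shift x(toolx)=15 tooly=-14
0.65 [ 0.5446 -0.0364] shift x(toolx)=23 tooly=-20
0.55 [ 0.5402 -0.0278] shift x(toolx)=31 tooly=-24
0.45 [ 0.5369 -0.0189] shift x(toolx)=40 tooly=-27
0.364 [ 0.5347 -0.0107] shift x(toolx)=48 tooly=-30
0.28 [ 0.5334 -0.0026] shift x(toolx)=57 tooly=-31
0.2 [0.5328 0.0053] shift x(toolx)=64 tooly=-31
0.1 [0.5332 0.0139] shift x(toolx)=73 tooly=-31
0 [0.5345 0.0225] shift x(toolx)=82 tooly=-30
-0.09 [0.5364 0.0301] shift x(toolx)=89 tooly=-28
```

```bash
python3 -m jog '[[0,[7,-7,3],[0,0,0]],[0,[15,-14,3],[0,0,0]],[0,[23,-20,3],[0,0,0]],[0,[31,-24,3],[0,0,0]],[0,[40,-27,3],[0,0,0]]]'; python3 -c "
from h import *
plan([.5369,-.0189,.40],90)
c=shot('wrist'); save(c,'w4')"
```

```text
time_s: 3.42
ee_pos: [0.5365, -0.0187, 0.4072]
orientation: [0.707, 0.707, 0.002, 0.003]
ft_force: [4.9, -2.3, 0.5]
finger_gap: -0.0004
t 3.4167 at [ 0.5365 -0.0187  0.4072] yaw 89.97 F [ 4.91 -2.33  0.48] gap -0.0004
shift [-0.2  0.4  7.2] turn [ 0.44  0.1  -0.03] rows 0.2 q [-0.14  0.05  1.4  -0.    1.68 -0.14]
```

View pics/w4.png

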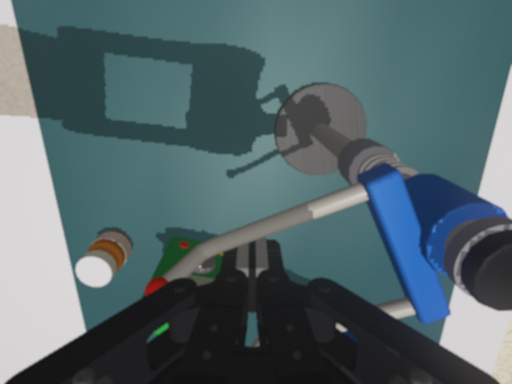

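```bash
python3 -m jog '[[0,[4,-1,3],[0,0,0]],[0,[8,-2,3],[0,0,0]],[0,[12,-3,3],[0,0,0]]]'; python3 -c "
from h import *
plan([.5369,-.0189,.40],90)"
```

```text
time_s: 3.72
ee_pos: [0.5335, -0.0073, 0.4022]
orientation: [0.707, 0.707, 0.0, 0.001]
ft_force: [5.1, -2.5, 1.9]
finger_gap: 0.0001
t 3.7167 at [ 0.5335 -0.0073  0.4022] yaw 89.96 F [ 5.09 -2.52  1.93] gap 0.0001
shift [-11.6   3.4   2.3] turn [ 0.11  0.06 -0.04] rows 0.3 q [-0.12  0.05  1.41 -0.    1.67 -0.12]
```

```bash
python3 -m jog '[[0,[3,0,0],[0,0,0]],[0,[6,0,0],[0,0,0]],[0,[6,0,0],[0,0,0]]]'; cat > tips.py <<'E'
from h import *
c=shot("wrist"); P=cloud(c); F=c["frame"].astype(int)
m=(F[...,0]>110)&(F[...,1]<70)&(F[...,2]<80)&(P[...,2]>0.2)&(P[...,2]<.3)
k,lab,st,ce=cv2.connectedComponentsWithStats(m.astype(np.uint8))
for i in range(1,k):
    if st[i,4]>10:
        s=P[lab==i]; r=s.mean(0)-c["T"][:3,3]; r/=np.linalg.norm(r); print("tip",ce[i].round(1),st[i,4],(np.median(s,axis=0)+r*.004).round(4))
# lead prong steel points
q=P[(P[...,2]>.235)&(P[...,2]<.27)&(P[...,0]<.59)&(P[...,0]>.50)&(P[...,1]>-.06)]
print(len(q)); 
if len(q)>50:
    l=cv2.fitLine(q[:,:2].astype(np.float32),cv2.DIST_HUBER,0,.001,.001).ravel(); print("prong dir",np.arctan2(l[1],l[0]),"pt",l[2:])
T=c
E
python3 tips.py; python3 -c "
from h import *
plan([.5369,-.0189,.40],90)"
```

```text
time_s: 3.97
ee_pos: [0.5334, -0.001, 0.4015]
orientation: [0.707, 0.707, -0.0, -0.0]
ft_force: [0.8, -2.1, 1.4]
finger_gap: 0.0002
tip [157.  276.9] 506 [0.4948 0.0062 0.265 ]
7060
prong dir 0.30696934 pt [0.5523201  0.02098755]
t 4.0167 at [ 0.5333 -0.0011  0.4013] yaw 90.01 F [ 1.29 -2.5   1.15] gap 0.0001
shift [-17.8   3.6   1.3] turn [-0.09 -0.01  0.01] rows 0.4 q [-0.11  0.05  1.42  0.    1.68 -0.11]
```

```bash
python3 -m jog '[[0,[3,0,0],[0,0,0]],[0,[6,0,0],[0,0,0]],[0,[6,0,0],[0,0,0]]]'; python3 tips.py;python3 -m jog '[[0,[3,0,0],[0,0,0]],[0,[6,0,0],[0,0,0]],[0,[6,0,0],[0,0,0]]]'; python3 tips.py
```

```text
time_s: 4.27
ee_pos: [0.5335, 0.005, 0.4012]
orientation: [0.707, 0.707, -0.0, -0.0]
ft_force: [1.2, -2.4, 1.5]
finger_gap: 0.0002
tip [157.2 274.2] 579 [0.4954 0.014  0.2653]
6730
prong dir 0.20903587 pt [0.5452106  0.02328347]
time_s: 4.57
ee_pos: [0.5336, 0.0085, 0.4015]
orientation: [0.708, 0.706, -0.003, 0.003]
ft_force: [1.0, -11.8, 1.4]
finger_gap: -0.0003
tip [157.1 275.2] 556 [0.4955 0.0161 0.2656]
6489
prong dir 0.21617806 pt [0.53767645 0.02272894]
```

```bash
python3 -m jog '[[0,[-6,0,0],[0,0,0]],[0,[-14,0,0],[0,0,0]],[0,[-14,0,-30],[0,0,0]],[0,[-14,0,-70],[0,0,0]],[0,[-14,0,-110],[0,0,0]]]'; python3 -m jog '[[0,[-14,-40,0],[0,0,0]],[0,[-14,-60,0],[0,0,0]],[0,[-14,-60,0],[0,0,0]]]'; python3 tips.py; python3 -c "
from h import *
plan([.5369,-.0189,.40],90)
c=shot('wrist'); save(c,'w5')
P=cloud(c); np.savez('w5.npz',P=P,frame=c['frame'],T=c['T'])
c=shot('top'); save(c,'top5')"
```

```text
time_s: 5.03
ee_pos: [0.5333, -0.0032, 0.5104]
orientation: [0.707, 0.707, -0.001, -0.003]
ft_force: [0.2, 0.3, -0.0]
finger_gap: 0.0001
time_s: 5.28
ee_pos: [0.471, -0.0173, 0.5134]
orientation: [0.707, 0.707, 0.001, 0.0]
ft_force: [0.9, -0.3, 0.0]
finger_gap: 0.0002
tip [285.4 153.4] 154 [0.4954 0.0159 0.2681]
tip [296.7 231.7] 152 [ 0.5068 -0.047   0.2681]
2500
prong dir 1.077987 pt [0.5538113  0.00070346]
t 5.3333 at [ 0.4722 -0.0172  0.5123] yaw 89.99 F [0.86 0.93 0.07] gap -0.0002
shift [ -1.8  64.6 112.3] turn [ 0.06 -0.06 -0.01] rows 3.1 q [-0.16 -0.08  1.33  0.    1.89 -0.16]
```

View pics/w5.png

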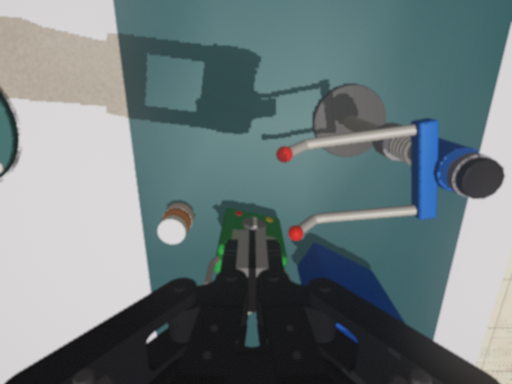

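```bash
python3 -c "
from h import *
plan([.44,.18,.49],90)"; python3 -m jog '[[40,[40,-6,4],[0,0,0]],[60,[80,-13,8],[0,0,0]],[60,[120,-20,12],[0,0,0]],[60,[160,-26,16],[0,0,0]],[60,[197,-32,20],[0,0,0]]]';python3 -m jog '[[60,[0,0,0],[0,0,0]],[60,[0,0,0],[0,0,0]]]'; python3 - <<'E'
from h import *
plan([.44,.18,.49],90)
c=shot('wrist'); save(c,'w6'); P=cloud(c)
np.savez('w6.npz',P=P,frame=c['frame'],T=c['T'])
q=P[(P[...,2]>.175)&(P[...,2]<.21)&(P[...,0]>.40)&(P[...,0]<.49)&(P[...,1]>.15)&(P[...,1]<.29)]
print(len(q),np.percentile(q,[0,5,50,95,100],axis=0).round(4),cv2.minAreaRect(q[:,:2].astype(np.float32)))
q=P[(P[...,2]>.12)&(P[...,2]<.14)&(P[...,0]>.40)&(P[...,0]<.49)&(P[...,1]>.15)&(P[...,1]<.29)]
print(len(q),np.percentile(q,[0,5,50,95,100],axis=0).round(4),cv2.minAreaRect(q[:,:2].astype(np.float32)))
E
```

```text
t 5.4333 at [ 0.4735 -0.0172  0.5108] yaw 90.01 F [0.43 0.1  0.3 ] gap -0.0001
shift [197.1 -33.4  21.1] turn [-0.05 -0.06  0.01] rows 4.8 q [-0.16 -0.08  1.33  0.    1.89 -0.16]
time_s: 5.85
ee_pos: [0.4414, 0.182, 0.49]
orientation: [0.707, 0.707, -0.001, -0.001]
ft_force: [1.1, 0.4, -0.2]
finger_gap: 0.0594
time_s: 6.02
ee_pos: [0.4416, 0.1819, 0.4897]
orientation: [0.705, 0.709, -0.001, -0.001]
ft_force: [-0.2, -0.3, -0.1]
finger_gap: 0.0601
t 6.0167 at [0.4416 0.1819 0.4897] yaw 90.28 F [-0.22 -0.3  -0.11] gap 0.0601
shift [-1.9 -1.6 -0.3] turn [-0.19  0.04  0.28] rows 0.1 q [ 0.27 -0.07  1.37  0.    1.85  0.27]
1536 [[0.4365 0.1652 0.1819]
 [0.4382 0.1739 0.1863]
 [0.4435 0.2252 0.1888]
 [0.4492 0.2699 0.1902]
 [0.451  0.2763 0.1915]] ((0.4436420202255249, 0.22073721885681152), (0.012990658171474934, 0.11118423938751221), 2.4791417121887207)
2606 [[0.4183 0.172  0.1202]
 [0.4217 0.1797 0.1244]
 [0.4365 0.2258 0.1288]
 [0.4646 0.2632 0.1303]
 [0.4681 0.2681 0.1317]] ((0.44310128688812256, 0.2203361690044403), (0.046919532120227814, 0.09617315977811813), 2.7082207202911377)
```

View pics/w6.png

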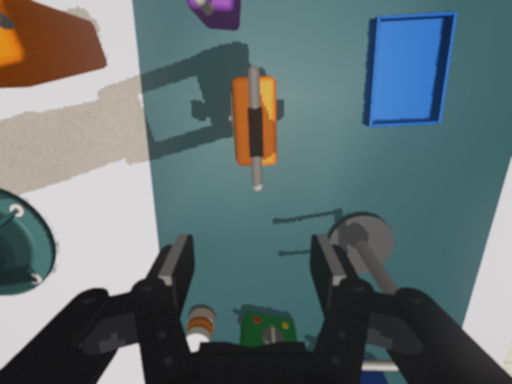

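```bash
python3 - <<'E'
from h import *
d=np.load('w6.npz'); P=d['P']
q=P[(P[...,2]>.175)&(P[...,2]<.21)&(P[...,0]>.40)&(P[...,0]<.49)&(P[...,1]>.15)&(P[...,1]<.29)]
for lo,hi in [(.165,.19),(.19,.22),(.22,.25),(.25,.277)]:
    s=q[(q[:,1]>lo)&(q[:,1]<hi)]; print(lo,s[:,0].min(),s[:,0].max())
l=cv2.fitLine(q[:,:2].astype(np.float32),cv2.DIST_HUBER,0,.001,.001).ravel(); print(np.degrees(np.arctan2(l[1],l[0])),l)
plan([.4436,.2205,.40],92)
E
```

```text
0.165 0.44010872098438 0.450633304177515
0.19 0.4373546088158079 0.4510021123989475
0.22 0.4364725805994152 0.4497781495749653
0.25 0.43731179435469625 0.44680404776568805
-87.67949 [ 0.04048941 -0.99917996  0.44348043  0.22414881]
t 6.0667 at [0.4419 0.1806 0.4902] yaw 90.13 F [-0.44  0.34 -0.61] gap 0.0601
shift [40.   2.  90.2] turn [-0.14  0.05 -1.87] rows 2.4 q [ 0.27 -0.08  1.37 -0.    1.85  0.27]
```

```bash
python3 -m jog '[[60,[20,1,0],[0,0,-2]],[60,[40,2,20],[0,0,-2]],[60,[40,2,55],[0,0,-2]],[60,[40,2,90],[0,0,-2]],[60,[40,2,90],[0,0,-2]]]'; python3 - <<'E'
from h import *
plan([.4437,.2205,.339],92.3)
c=shot('wrist'); save(c,'w7')
E
```

```text
time_s: 6.48
ee_pos: [0.4422, 0.2178, 0.3906]
orientation: [0.695, 0.719, -0.009, -0.004]
ft_force: [-0.9, -0.8, -2.5]
finger_gap: 0.0599
t 6.4833 at [0.4422 0.2178 0.3906] yaw 91.88 F [-0.88 -0.84 -2.47] gap 0.0599
shift [ 3.   2.6 51.6] turn [-1.13  0.38 -0.43] rows 1.2 q [ 0.34 -0.03  1.52 -0.    1.67  0.31]
```

View pics/w7.png

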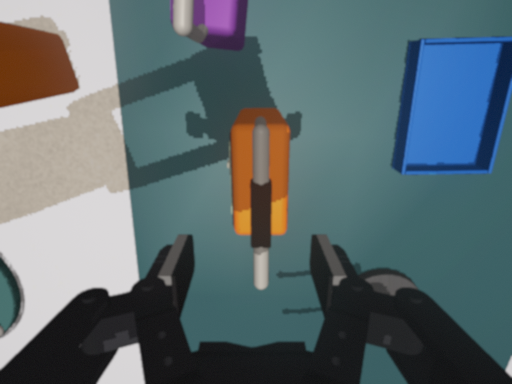

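```bash
python3 -m jog '[[60,[0,1,20],[0,0,-0.3]],[60,[0,1,35],[0,0,-0.3]],[60,[0,1,43],[0,0,-0.3]],[60,[0,1,43],[0,0,-0.3]]]'; python3 - <<'E'
from h import *
plan([.4437,.2205,.339],92.3)
c=shot('wrist'); save(c,'w8')
E
```

```text
time_s: 6.87
ee_pos: [0.4454, 0.219, 0.3592]
orientation: [0.693, 0.72, 0.0, 0.0]
ft_force: [0.1, -0.0, 1.2]
finger_gap: 0.06
t 6.8667 at [0.4454 0.219  0.3592] yaw 92.19 F [ 0.14 -0.05  1.18] gap 0.06
shift [ 1.6 -1.6 20.2] turn [ 0.03  0.   -0.11] rows 0.5 q [ 0.34 -0.02  1.57 -0.    1.59  0.3 ]
```

View pics/w8.png

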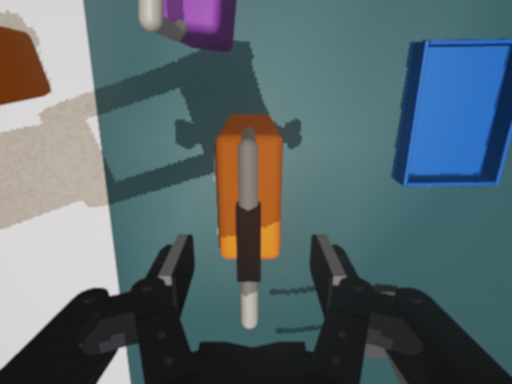

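```bash
python3 -m jog '[[60,[1,-1.5,10],[0,0,0]],[60,[1.5,-1.5,20],[0,0,0]],[60,[1.5,-1.5,20],[0,0,0]]]' && python3 -m jog '[[30,[0,0,0],[0,0,0]],[5,[0,0,0],[0,0,0]],[5,[0,0,0],[0,0,0]],[5,[0,0,0],[0,0,0]],[5,[0,0,0],[0,0,0]]]' 50;  python3 - <<'E'
from h import *
plan([.4437,.2205,.339],92.3)
c=shot('wrist'); save(c,'w9')
E
```

```text
time_s: 7.17
ee_pos: [0.4427, 0.221, 0.3368]
orientation: [0.693, 0.721, -0.001, -0.001]
ft_force: [-0.7, 0.4, -1.0]
finger_gap: 0.0602
time_s: 7.58
ee_pos: [0.4432, 0.2212, 0.339]
orientation: [0.693, 0.721, 0.001, 0.0]
ft_force: [0.5, 1.0, 0.9]
finger_gap: 0.0115
t 7.5833 at [0.4432 0.2212 0.339 ] yaw 92.29 F [0.53 1.04 0.9 ] gap 0.0115
shift [-0.8  0.5  0. ] turn [ 0.08 -0.03 -0.01] rows 0.0 q [ 0.35 -0.01  1.6   0.    1.55  0.31]
```

View pics/w9.png

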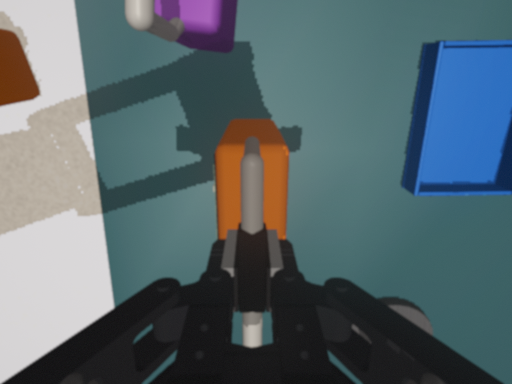

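```bash
python3 -m jog '[[5,[0,0,-8],[0,0,0]],[5,[0,0,-30],[0,0,0]],[5,[0,0,-60],[0,0,0]],[5,[0,0,-90],[0,0,0]],[5,[0,0,-106],[0,0,0]]]' 50;  python3 - <<'E'
from h import *
plan([.415,-.031,.444],100.1)
E
```

```text
time_s: 8.05
ee_pos: [0.443, 0.2211, 0.4483]
orientation: [0.693, 0.721, 0.002, 0.001]
ft_force: [1.1, 0.3, -2.0]
finger_gap: 0.0123
t 8.05 at [0.443  0.2211 0.4483] yaw 92.28 F [ 1.15  0.26 -2.02] gap 0.0123
shift [-250.8  -38.     3.8] turn [ 0.25 -0.05 -7.82] rows 6.1 q [ 0.35 -0.04  1.42 -0.    1.76  0.31]
```

```bash
python3 -m jog '[[5,[-20,-8,0],[0,0,-1]],[5,[-50,-16,0],[0,0,-2]],[5,[-85,-24,0],[0,0,-3]],[5,[-120,-30,0],[0,0,-4]],[5,[-150,-36,0],[0,0,-5]]]'; python3 -m jog '[[5,[-30,0,0],[0,0,-1]],[5,[-60,0,0],[0,0,-2]],[5,[-85,0,0],[0,0,-3]],[5,[-97,0,0],[0,0,-3]],[5,[-97,0,0],[0,0,-3]]]';  python3 - <<'E'
from h import *
plan([.415,-.031,.444],100.1)
for n in ["wrist","scene"]:
    c=shot(n); save(c,n+'10',*(((140,100,330,290),3) if n=="scene" else (None,1)))
E
```

```text
time_s: 8.47
ee_pos: [0.4122, 0.0683, 0.4444]
orientation: [0.66, 0.751, -0.001, 0.0]
ft_force: [0.6, -0.0, -2.2]
finger_gap: 0.0118
time_s: 8.88
ee_pos: [0.4254, -0.0287, 0.4441]
orientation: [0.643, 0.766, -0.001, -0.0]
ft_force: [0.0, 0.7, -1.3]
finger_gap: 0.012
t 8.8833 at [ 0.4254 -0.0287  0.4441] yaw 100.02 F [ 0.02  0.74 -1.31] gap 0.012
shift [ -0.5 -10.6   0.1] turn [-0.08  0.07 -0.08] rows 0.3 q [-0.2  -0.2   1.56 -0.    1.78 -0.38]
```

View pics/wrist10.png

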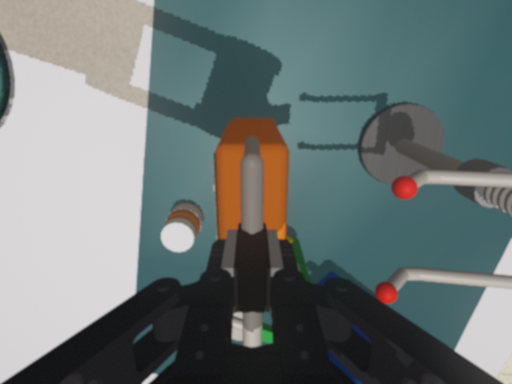

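View pics/scene10.png

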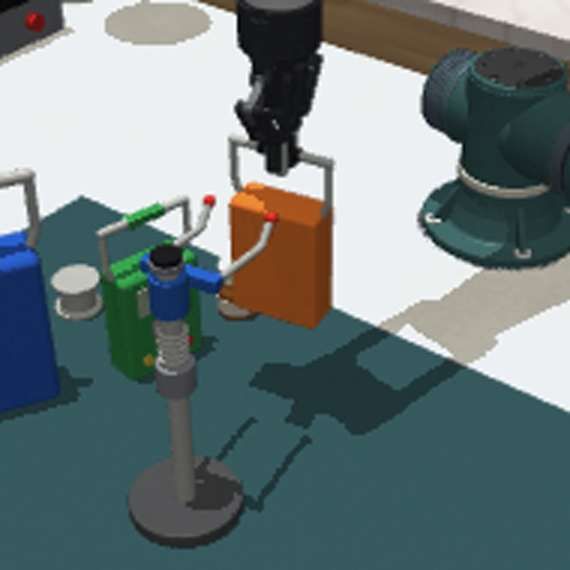

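```bash
cat > rel.py <<'E'
from h import *
c=shot("wrist"); P0=cloud(c)
Tc=c["tool_from_camera"]; v,u=np.mgrid[0:384,0:512]; z=c["z_map"]
P=np.stack([(u-c["cx"])/c["f"]*z,-(v-c["cy"])/c["f"]*z,-z],-1)@Tc[:3,:3].T+Tc[:3,3]
P*=1000
F=c["frame"].astype(int)
m=(F[...,0]>110)&(F[...,1]<70)&(F[...,2]<80)&(P0[...,2]>0.2)&(P0[...,2]<.3)
k,lab,st,ce=cv2.connectedComponentsWithStats(m.astype(np.uint8)); L=[]
for i in range(1,k):
    if st[i,4]>40:
        s=P[lab==i]; r=s.mean(0)-Tc[:3,3]*1000; r/=np.linalg.norm(r); p=np.median(s,axis=0)+r*4; L.append(p); print("tip tool",p.round(1),st[i,4])
if len(L)>=2:
    L=sorted(L,key=lambda p:-p[0])[:2]; d=L[0]-L[1]; print("mid",((L[0]+L[1])/2).round(1),"sep",np.linalg.norm(d).round(1),"n angle deg",np.degrees(np.arctan2(d[1],d[0])).round(2))
# bar: steel beyond sleeve, tool x 25..50
q=P[(P[...,0]>24)&(P[...,0]<54)&(abs(P[...,1])<12)&(P[...,2]>135)&(P[...,2]<165)]
print("bar",len(q),np.percentile(q,[1,50,99],axis=0).round(1))
l=cv2.fitLine(q[:,:2].astype(np.float32),cv2.DIST_HUBER,0,.01,.01).ravel(); l*=np.sign(l[0]) if 0 else 1; print("bar angle",np.degrees(np.arctan(l[1]/l[0])).round(2),"y at x=0",(l[3]-l[2]*l[1]/l[0]).round(2))
E
python3 rel.py; python3 -c "
from h import *
plan([.415,-.031,.444],100.1)"
```

```text
tip tool [ 4.630e+01 -2.000e-01  2.316e+02] 477
tip tool [ 28.9  76.9 176. ] 391
tip tool [-34.6  77.4 175.8] 252
mid [ 37.6  38.3 203.8] sep 96.6 n angle deg -77.23
bar 1599 [[ 2.450e+01 -4.800e+00  1.486e+02]
 [ 4.050e+01 -1.000e-01  1.506e+02]
 [ 5.380e+01  5.000e+00  1.628e+02]]
bar angle 0.28 y at x=0 -0.19
t 9.0333 at [ 0.4252 -0.026   0.4443] yaw 100.3 F [ 0.41 -0.17 -2.33] gap 0.0118
shift [ -3.1 -11.    0.3] turn [-0.03 -0.05  0.2 ] rows 0.3 q [-0.19 -0.2   1.56  0.    1.78 -0.37]
```

```bash
python3 -m jog '[[5,[-3,12,0],[0,0,0]],[5,[-3,30,0],[0,0,0]],[5,[-3,48,0],[0,0,0]],[5,[-3,60,0],[0,0,0]],[5,[-3,60,0],[0,0,0]]]'; python3 rel.py; python3 - <<'E'
from h import *
plan([.522,-.012,.444],100.1)
for n in ["wrist","scene"]:
    c=shot(n); save(c,n+'11',*(((140,100,330,290),3) if n=="scene" else (None,1)))
E
```

```text
time_s: 9.45
ee_pos: [0.4864, -0.017, 0.4438]
orientation: [0.64, 0.769, 0.0, -0.0]
ft_force: [-1.1, -0.7, -2.5]
finger_gap: 0.0122
tip tool [ 46.2  -1.6 229.7] 440
tip tool [ 30.6  15.  175.9] 414
mid [ 38.4   6.7 202.8] sep 58.4 n angle deg -46.72
bar 1592 [[ 2.440e+01 -4.700e+00  1.488e+02]
 [ 4.040e+01 -1.000e-01  1.506e+02]
 [ 5.380e+01  5.000e+00  1.623e+02]]
bar angle 0.7 y at x=0 -0.44
t 9.5 at [ 0.4854 -0.0173  0.4439] yaw 100.44 F [ 0.13 -0.29 -2.56] gap 0.0121
shift [-1.4 37.  -0.2] turn [-0.1  -0.04  0.34] rows 0.9 q [-0.15 -0.06  1.44  0.    1.76 -0.33]
```

View pics/wrist11.png

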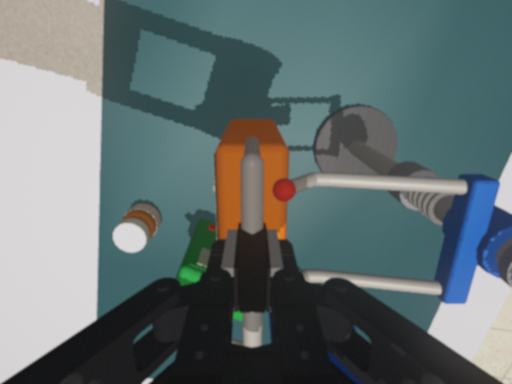

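View pics/scene11.png

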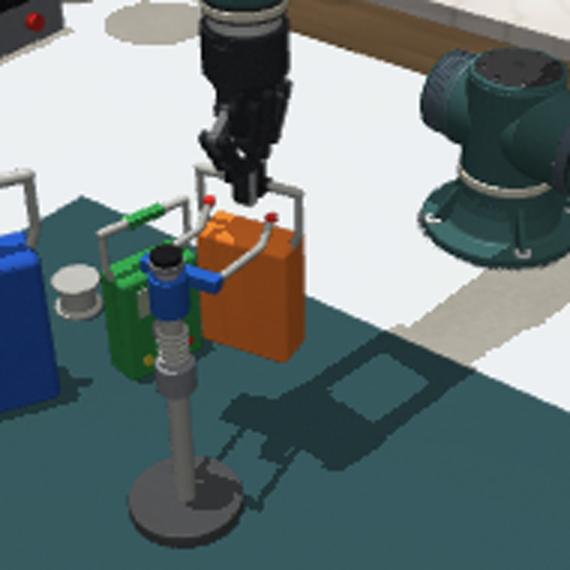

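```bash
python3 -m jog '[[5,[-1,8,0],[0,0,0]],[5,[-1,18,0],[0,0,0]],[5,[-1,28,0],[0,0,0]],[5,[-1,38,0],[0,0,0]],[5,[-1,38,0],[0,0,0]]]'; python3 rel.py; python3 - <<'E'
from h import *
plan([.522,-.012,.444],100.1)
for n in ["wrist","scene"]:
    c=shot(n); save(c,n+'12',*(((140,100,330,290),3) if n=="scene" else (None,1)))
E
```

```text
time_s: 10.02
ee_pos: [0.5243, -0.0126, 0.4439]
orientation: [0.641, 0.768, 0.0, 0.0]
ft_force: [-0.1, 0.0, -2.2]
finger_gap: 0.0122
tip tool [ 46.2   1.2 230.1] 446
tip tool [ 32.9 -23.  176.1] 414
mid [ 39.5 -10.9 203.1] sep 60.6 n angle deg 61.13
bar 1592 [[ 2.440e+01 -4.800e+00  1.488e+02]
 [ 4.030e+01 -1.000e-01  1.506e+02]
 [ 5.380e+01  5.000e+00  1.629e+02]]
bar angle 0.39 y at x=0 -0.29
t 10.0667 at [ 0.5235 -0.0128  0.4439] yaw 100.3 F [-0.05  0.26 -1.5 ] gap 0.0122
shift [ 1.  -1.4 -0.1] turn [-0.07 -0.02  0.2 ] rows 0.0 q [-0.13  0.02  1.36 -0.    1.76 -0.31]
```

View pics/wrist12.png

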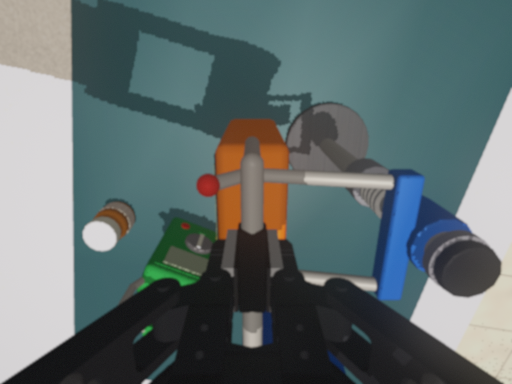

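View pics/scene12.png

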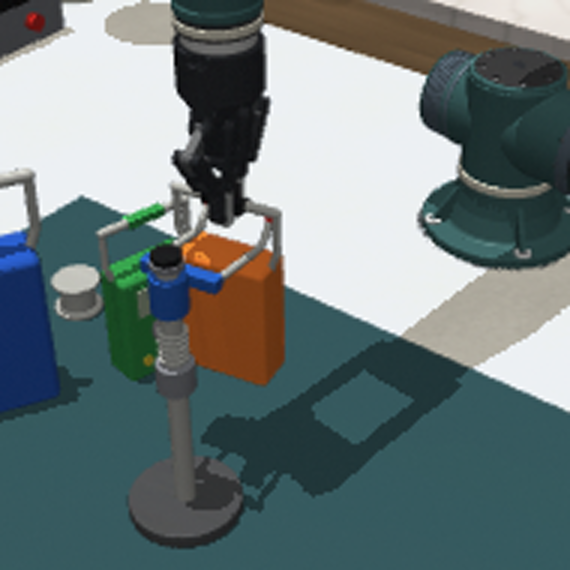

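```bash
python3 -m jog '[[5,[0,0,8],[0,0,0]],[5,[0,0,16],[0,0,0]],[5,[0,0,24],[0,0,0]],[5,[0,0,26],[0,0,0]],[5,[0,0,26],[0,0,0]]]'; python3 rel.py; python3 - <<'E'
from h import *
plan([.522,-.012,.444],100.1)
E
python3 -m jog '[[5,[0,0,3],[0,0,0]],[5,[0,0,6],[0,0,0]],[5,[0,0,9],[0,0,0]],[5,[0,0,9],[0,0,0]],[5,[0,0,9],[0,0,0]]]'; python3 rel.py; python3 - <<'E'
from h import *
plan([.522,-.012,.444],100.1)
for n in ["wrist","scene"]:
    c=shot(n); save(c,n+'13',*(((140,100,330,290),3) if n=="scene" else (None,1)))
E
```

```text
time_s: 10.58
ee_pos: [0.5221, -0.0128, 0.4166]
orientation: [0.641, 0.768, -0.001, -0.001]
ft_force: [0.1, 0.1, -2.0]
finger_gap: 0.012
tip tool [ 45.9  12.3 219.2] 43
tip tool [ 32.8 -20.3 148.8] 569
mid [ 39.3  -4.  184. ] sep 78.6 n angle deg 68.18
bar 2090 [[ 2.450e+01 -1.150e+01  1.488e+02]
 [ 3.650e+01 -1.000e-01  1.512e+02]
 [ 5.370e+01  1.150e+01  1.647e+02]]
bar angle 0.3 y at x=0 -0.32
t 10.6333 at [ 0.5223 -0.0129  0.4176] yaw 100.28 F [-0.51  0.03 -2.17] gap 0.0125
shift [  0.9  -0.1 -26.4] turn [-0.09 -0.02  0.18] rows 0.6 q [-0.13  0.02  1.41 -0.    1.71 -0.31]
time_s: 11.05
ee_pos: [0.5226, -0.0129, 0.4098]
orientation: [0.641, 0.768, 0.0, 0.0]
ft_force: [0.6, 0.8, 0.0]
finger_gap: 0.0121
tip tool [ 33.  -21.4 144.9] 604
bar 2170 [[ 2.450e+01 -1.160e+01  1.488e+02]
 [ 3.660e+01 -1.000e-01  1.512e+02]
 [ 5.370e+01  1.150e+01  1.631e+02]]
bar angle 0.18 y at x=0 -0.19
t 11.1 at [ 0.5226 -0.0129  0.4099] yaw 100.28 F [ 0.54 -0.12 -1.43] gap 0.0119
shift [  0.9  -0.4 -34.1] turn [0.06 0.02 0.18] rows 0.8 q [-0.13  0.03  1.43 -0.    1.69 -0.31]
```

View pics/wrist13.png

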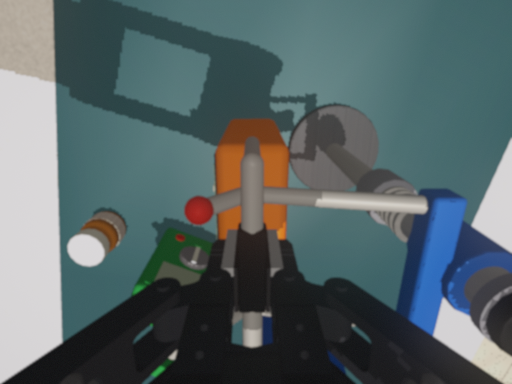

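View pics/scene13.png

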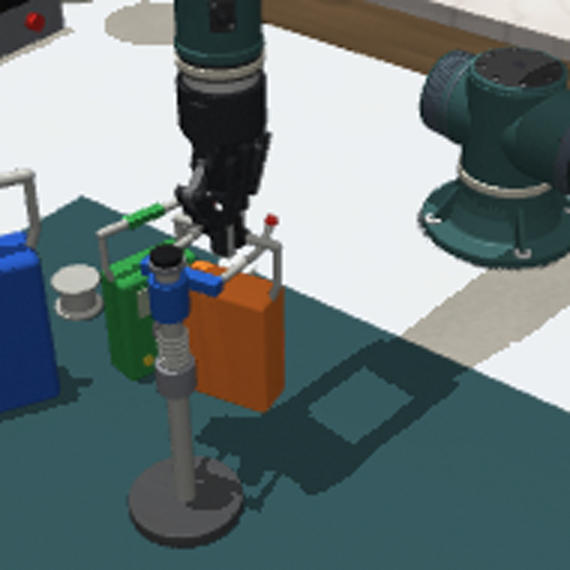

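```bash
python3 -m jog '[[5,[0,0,3],[0,0,0]],[5,[0,0,6],[0,0,0]],[5,[0,0,9],[0,0,0]],[5,[0,0,13],[0,0,0]],[5,[0,0,13],[0,0,0]]]'; python3 rel.py; python3 - <<'E'
from h import *
plan([.522,-.012,.444],100.1)
E
```

```text
time_s: 11.62
ee_pos: [0.5226, -0.0129, 0.3964]
orientation: [0.641, 0.768, 0.0, 0.0]
ft_force: [1.0, 0.2, 4.0]
finger_gap: 0.0119
tip tool [ 33.1 -21.4 144.6] 601
bar 2183 [[ 2.460e+01 -1.160e+01  1.486e+02]
 [ 3.660e+01 -1.000e-01  1.511e+02]
 [ 5.380e+01  1.160e+01  1.633e+02]]
bar angle 0.12 y at x=0 -0.18
t 11.6667 at [ 0.5226 -0.0129  0.3968] yaw 100.28 F [ 0.66 -0.47  4.3 ] gap 0.0121
shift [  1.   -0.4 -47.2] turn [0.06 0.02 0.18] rows 1.1 q [-0.13  0.03  1.45 -0.    1.66 -0.31]
```

```bash
python3 -m jog '[[5,[0,0,2],[0,0,0]],[5,[0,0,4],[0,0,0]],[5,[0,0,4],[0,0,0]],[5,[0,0,4],[0,0,0]]]'; python3 rel.py; python3 - <<'E'
from h import *
for i in range(3):
  plan([.522,-.012,.444],100.1); c=shot("scene")
save(c,"scene14",(140,100,330,290),3)
E
```

```text
time_s: 12.0
ee_pos: [0.5225, -0.0129, 0.3934]
orientation: [0.641, 0.768, 0.0, 0.001]
ft_force: [0.3, 0.1, 4.4]
finger_gap: 0.012
tip tool [ 33.1 -21.4 144.5] 605
bar 2181 [[ 2.450e+01 -1.160e+01  1.487e+02]
 [ 3.650e+01 -1.000e-01  1.511e+02]
 [ 5.380e+01  1.150e+01  1.629e+02]]
bar angle 0.49 y at x=0 -0.45
t 12.05 at [ 0.5225 -0.0129  0.3935] yaw 100.28 F [-0.53 -0.45  5.34] gap 0.0121
shift [  0.9  -0.3 -50.5] turn [0.09 0.04 0.18] rows 1.2 q [-0.13  0.03  1.45 -0.    1.66 -0.31]
t 12.1 at [ 0.5225 -0.0129  0.3935] yaw 100.28 F [-0.96  0.38  4.95] gap 0.0119
shift [  0.9  -0.3 -50.5] turn [0.09 0.04 0.18] rows 1.2 q [-0.13  0.03  1.45 -0.    1.66 -0.31]
t 12.15 at [ 0.5225 -0.0129  0.3935] yaw 100.28 F [-0.72 -0.16  5.42] gap 0.0121
shift [  0.9  -0.3 -50.5] turn [0.09 0.04 0.18] rows 1.2 q [-0.13  0.03  1.45 -0.    1.66 -0.31]
```

```bash
python3 -m jog '[[5,[0,0,1.2],[0,0,0]],[5,[0,0,1.2],[0,0,0]],[5,[0,0,1.2],[0,0,0]],[5,[0,0,1.2],[0,0,0]]]'; python3 rel.py; python3 - <<'E'
from h import *
for i in range(3):
  plan([.522,-.012,.444],100.1); c=shot("scene")
save(c,"scene14",(140,100,330,290),3)
E
```

```text
time_s: 12.53
ee_pos: [0.5225, -0.0129, 0.3925]
orientation: [0.641, 0.768, 0.0, 0.001]
ft_force: [0.8, -0.2, 6.1]
finger_gap: 0.0119
tip tool [ 33.1 -21.4 144.4] 603
bar 2177 [[ 2.450e+01 -1.160e+01  1.487e+02]
 [ 3.660e+01 -1.000e-01  1.511e+02]
 [ 5.370e+01  1.150e+01  1.630e+02]]
bar angle 0.27 y at x=0 -0.27
t 12.5833 at [ 0.5225 -0.0128  0.3925] yaw 100.28 F [-1.12 -0.19  6.22] gap 0.0118
shift [  0.9  -0.3 -51.5] turn [0.1  0.04 0.18] rows 1.2 q [-0.13  0.03  1.46 -0.    1.65 -0.31]
t 12.6333 at [ 0.5225 -0.0129  0.3925] yaw 100.28 F [-0.53 -1.08  6.06] gap 0.012
shift [  0.9  -0.2 -51.5] turn [0.11 0.04 0.18] rows 1.2 q [-0.13  0.03  1.46 -0.    1.65 -0.31]
t 12.6833 at [ 0.5225 -0.0128  0.3925] yaw 100.28 F [-1.27  0.15  5.92] gap 0.0118
shift [  0.9  -0.2 -51.5] turn [0.1  0.04 0.18] rows 1.2 q [-0.13  0.03  1.46 -0.    1.65 -0.31]
```

View pics/scene14.png

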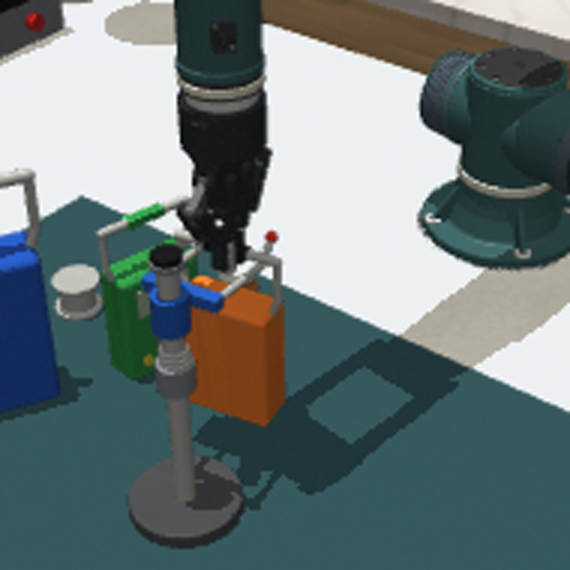

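```bash
python3 -m jog '[[5,[0,0,-3],[0,0,0]],[5,[0,0,-7],[0,0,0]],[5,[0,0,-11],[0,0,0]],[5,[0,0,-14.5],[0,0,0]],[5,[0,0,-14.5],[0,0,0]]]'; python3 rel.py; python3 - <<'E'
from h import *
for i in range(3):
  plan([.522,-.012,.444],100.1); c=shot("scene")
E
```

```text
time_s: 13.15
ee_pos: [0.5226, -0.0129, 0.4062]
orientation: [0.641, 0.768, 0.0, 0.0]
ft_force: [2.2, -1.1, 0.4]
finger_gap: 0.0116
tip tool [ 33.2 -21.5 144.7] 603
bar 2174 [[ 2.460e+01 -1.160e+01  1.488e+02]
 [ 3.660e+01 -1.000e-01  1.512e+02]
 [ 5.370e+01  1.130e+01  1.631e+02]]
bar angle 0.05 y at x=0 -0.12
t 13.2 at [ 0.5226 -0.0129  0.4057] yaw 100.29 F [1.89 1.06 1.04] gap 0.0121
shift [  1.   -0.5 -38.3] turn [0.02 0.01 0.19] rows 0.9 q [-0.13  0.03  1.43 -0.    1.68 -0.31]
t 13.25 at [ 0.5227 -0.0129  0.4054] yaw 100.28 F [ 2.31 -0.54  0.83] gap 0.012
shift [  1.   -0.5 -38.6] turn [0.   0.01 0.18] rows 0.9 q [-0.13  0.03  1.43 -0.    1.68 -0.31]
t 13.3 at [ 0.5227 -0.0129  0.4053] yaw 100.28 F [ 2.   -1.15  1.06] gap 0.0122
shift [  1.   -0.5 -38.7] turn [-0.    0.    0.18] rows 0.9 q [-0.13  0.03  1.43 -0.    1.68 -0.31]
```

```bash
python3 -m jog '[[5,[0,1,-1],[0,0,0]],[5,[0,1,-2],[0,0,0]],[5,[0,1,-2],[0,0,0]],[5,[0,1,-2],[0,0,0]]]'; python3 rel.py; python3 - <<'E'
from h import *
for i in range(3):
  plan([.522,-.012,.444],100.1); c=shot("scene")
E
```

```text
time_s: 13.68
ee_pos: [0.5232, -0.0128, 0.4073]
orientation: [0.641, 0.768, -0.001, -0.001]
ft_force: [-1.1, -1.2, -0.3]
finger_gap: 0.0119
tip tool [ 33.  -21.6 144.8] 603
bar 2178 [[ 2.450e+01 -1.160e+01  1.488e+02]
 [ 3.650e+01 -1.000e-01  1.512e+02]
 [ 5.380e+01  1.150e+01  1.630e+02]]
bar angle 0.35 y at x=0 -0.35
t 13.7333 at [ 0.5232 -0.0127  0.4073] yaw 100.28 F [-1.05 -0.71 -0.5 ] gap 0.0116
shift [  0.9  -1.1 -36.7] turn [-0.1  -0.01  0.18] rows 0.9 q [-0.13  0.03  1.43 -0.    1.69 -0.31]
t 13.7833 at [ 0.5232 -0.0127  0.4073] yaw 100.28 F [-1.23 -1.09  0.3 ] gap 0.0122
shift [  1.   -1.1 -36.7] turn [-0.1  -0.01  0.18] rows 0.9 q [-0.13  0.03  1.43 -0.    1.69 -0.31]
t 13.8333 at [ 0.5232 -0.0127  0.4073] yaw 100.28 F [-1.52 -1.35 -0.14] gap 0.0121
shift [  0.9  -1.1 -36.7] turn [-0.08 -0.01  0.18] rows 0.9 q [-0.13  0.03  1.43 -0.    1.69 -0.31]
```

```bash
python3 -m jog '[[5,[0,-0.4,0],[0,0,0]],[14,[0,-0.4,0],[0,0,0]],[18,[0,-0.4,0],[0,0,0]],[26,[0,-0.4,0],[0,0,0]],[36,[0,-0.4,0],[0,0,0]]]'; python3 rel.py; python3 - <<'E'
from h import *
plan([.522,-.012,.444],100.1)
for n in ["wrist","scene"]:
    c=shot(n); save(c,n+'15',*(((140,100,330,290),3) if n=="scene" else (None,1)))
E
```

```text
time_s: 14.3
ee_pos: [0.5231, -0.0126, 0.4078]
orientation: [0.641, 0.768, 0.0, 0.0]
ft_force: [0.2, -0.6, 0.1]
finger_gap: 0.0354
tip tool [ 32.9 -21.9 144.8] 603
tip tool [-31.  -19.5 145.2] 133
mid [  0.9 -20.7 145. ] sep 64.0 n angle deg -2.16
bar 2159 [[ 2.440e+01 -1.160e+01  1.489e+02]
 [ 3.630e+01 -1.000e-01  1.513e+02]
 [ 5.370e+01  1.130e+01  1.632e+02]]
bar angle 0.45 y at x=0 -0.44
t 14.35 at [ 0.5231 -0.0126  0.4078] yaw 100.29 F [-0.58  0.44  0.62] gap 0.0362
shift [  0.8  -1.  -36.2] turn [ 0.02 -0.    0.19] rows 0.9 q [-0.13  0.03  1.43  0.    1.69 -0.31]
```

View pics/wrist15.png

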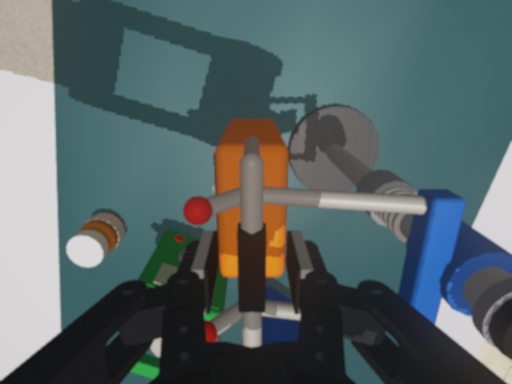

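View pics/scene15.png

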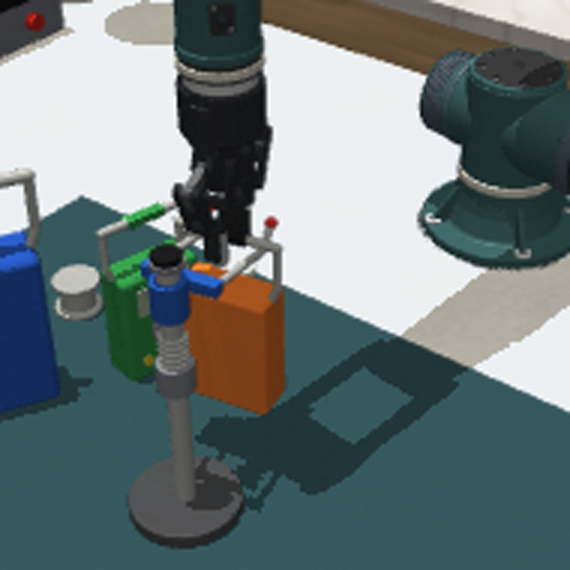

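```bash
python3 -m jog '[[38,[0,0,-5],[0,0,0]],[38,[0,0,-15],[0,0,0]],[38,[0,0,-35],[0,0,0]],[38,[0,0,-65],[0,0,0]],[38,[0,0,-100],[0,0,0]]]'; python3 -m jog '[[38,[0,-30,0],[0,0,0]],[38,[0,-65,0],[0,0,0]],[38,[0,-90,0],[0,0,0]],[38,[0,-90,0],[0,0,0]],[38,[0,-90,0],[0,0,0]]]'; python3 - <<'E'
from h import *
plan([.522,-.012,.444],100.1)
for n in ["wrist","scene","top"]:
    c=shot(n); save(c,n+'16',*(((140,100,330,290),3) if n=="scene" else (None,1)))
E
python3 tips.py
```

```text
time_s: 14.87
ee_pos: [0.5229, -0.0127, 0.5079]
orientation: [0.641, 0.768, -0.001, -0.001]
ft_force: [0.5, 0.8, 0.2]
finger_gap: 0.0382
time_s: 15.28
ee_pos: [0.4335, -0.0288, 0.5096]
orientation: [0.641, 0.767, 0.001, 0.002]
ft_force: [0.5, 1.1, 0.4]
finger_gap: 0.0379
t 15.2833 at [ 0.4335 -0.0288  0.5096] yaw 100.24 F [0.47 1.12 0.44] gap 0.0379
shift [ 0.9 89.8 66. ] turn [0.22 0.08 0.14] rows 2.7 q [-0.2  -0.17  1.41  0.    1.9  -0.38]
tip [345.1 153. ] 177 [0.4956 0.016  0.2629]
tip [336.7 232.8] 154 [ 0.5065 -0.0471  0.2629]
4452
prong dir 1.2072482 pt [ 0.5316506  -0.00503927]
```

View pics/wrist16.png

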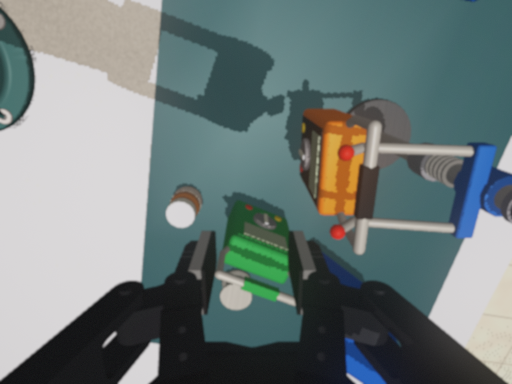

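View pics/scene16.png

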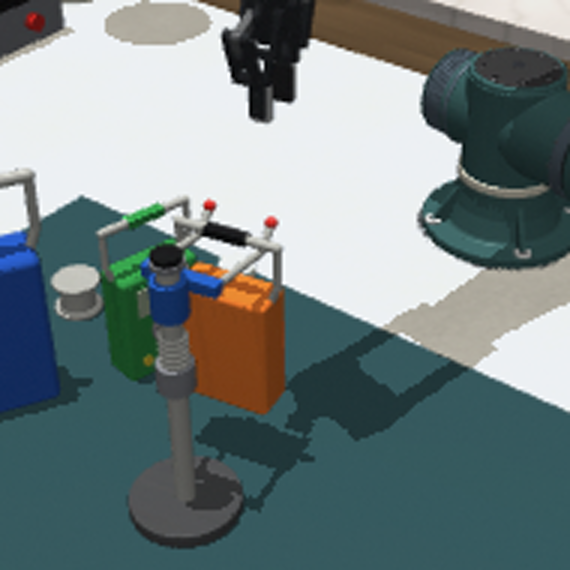

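View pics/top16.png

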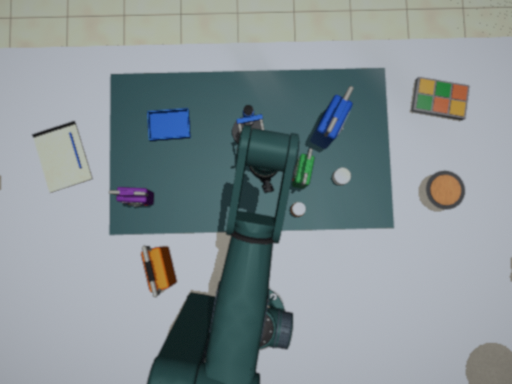

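```bash
cat > still.py <<'E'
from h import *
c=shot("wrist"); P=cloud(c)
def st(lo,hi):
    q=P[(P[...,2]>lo)&(P[...,2]<hi)&(P[...,0]>.46)&(P[...,0]<.56)&(P[...,1]>-.09)&(P[...,1]<.06)&(c["z_map"]>0)]
    return len(q),q.mean(0).round(4)
print(readout.sense()["time_s"],"box top",st(.19,.21),"low face",st(.08,.12))
E
python3 still.py; python3 -m jog '[[38,[0,0,0],[0,0,0]],[38,[0,0,0],[0,0,0]],[38,[0,0,0],[0,0,0]],[38,[0,0,0],[0,0,0]],[38,[0,0,0],[0,0,0]]]' >/dev/null; python3 still.py; python3 -m jog '[[38,[0,0,0],[0,0,0]],[38,[0,0,0],[0,0,0]],[38,[0,0,0],[0,0,0]]]' >/dev/null; python3 still.py;python3 -m jog '[[38,[0,0,0],[0,0,0]],[38,[0,0,0],[0,0,0]],[38,[0,0,0],[0,0,0]],[38,[0,0,0],[0,0,0]]]' >/dev/null; python3 still.py; python3 tips.py
```

```text
15.5333 box top (3462, array([ 0.5164, -0.0133,  0.1976])) low face (373, array([0.5019, 0.0064, 0.1023]))
16.0 box top (3484, array([ 0.5164, -0.0133,  0.1975])) low face (382, array([0.5017, 0.0057, 0.1023]))
16.3 box top (3477, array([ 0.5164, -0.0133,  0.1975])) low face (394, array([0.5018, 0.0071, 0.1018]))
16.6833 box top (3469, array([ 0.5164, -0.0132,  0.1975])) low face (385, array([0.5016, 0.0066, 0.1022]))
tip [346.2 153.2] 179 [0.4953 0.0159 0.2631]
tip [337.7 232.9] 154 [ 0.5064 -0.0472  0.2632]
4475
prong dir -1.5639892 pt [ 0.5267537  -0.02009203]
```

```bash
python3 -c "
from cell import close_job
print(close_job())"
```

```text
the job is handed in; nothing more can be done
None
```

The meter is hanging still on both prongs, with the hanger at its stop and the gripper clear. The job was handed in at about 17 s.

- **Swing:** I pushed the hanger round from inside the prongs. The resistance rose from about 2.5 N to 11.8 N, and it would not move further. That puts the stop at about 10° of stand yaw, a swing of roughly 0.69 rad. The final tip positions agreed with the ones measured at the stop to within about 0.5 mm.
- **Meter:** I picked up the smaller orange meter (bail about 190 mm tall) by its sleeve and brought it in from the front. I lowered it over both prongs at the saddle, roughly centred between its legs.
- **Tug:** I pulled the prongs down about 20 mm. The wrist camera gave 20.1–20.7 mm. The force gave about 8.3 N including the meter's weight, which matches. This was well short of the 36 mm bottom stop. I then eased the meter back up to its resting height, opened the gripper and backed away.
- **Final checks:**
    - The prongs sit about 5 mm below their empty height under the meter's weight.
    - The meter's box moved no more than about 0.1 mm over 1.1 s.
    - The jar, reel and tray look unmoved in the last top view, and the robot never went near them. I did not re-measure their positions.

One disagreement: the scene and top cameras differed by about 7 mm in x, so I used the wrist camera for all the fine positioning. No check failed.

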